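# Clamp a module housing in the bonding jig

## Task

Take the flat-lidded module housing out of the carrier tray and lay it flat on the copper pad of the bonding jig, centred on the pad along the fence and with its long side flush against the fence. Then turn the eccentric knob until its lobe bears firmly on the housing and holds it against the fence, and let go. Leave the finned module in its pocket and the other things on the bench where they are.

Things in the scene. Friction and masses are not known exactly. Their poses are not given: they have to be found in the camera images.
- housing: the flat-lidded module housing: plain milled-aluminium block, 46 mm (its x) by 66 mm (its y) by 20 mm high, about 0.13 kg, flat smooth sides, a small paper label on its lid. Origin: centre of its underside, z up. It starts flat in one of the two pockets of the tray and may go into the jig either way round.
- finned: the other module in the tray: same 46 x 66 x 20 mm block but with dark cooling fins on top (32 mm high in all). Leave it in its pocket.
- tray: grey plastic carrier tray, fixed, 200 mm (its x) by 90 mm (its y). Origin: centre of its underside. Floor 4 mm thick. Walls 24 mm high along both long sides, inner faces 69 mm apart: a module's ends stand 1.5 mm from them and its lid is level with them, so no finger fits there. Pockets at x = -50 and +50 mm; a module's 66 mm sides are free for fingers but for 5 mm high lips at the pocket corners.
- jig: bonding jig, fixed: grey base plate 146 mm (its x) by 150 mm (its y), 10 mm thick. Origin: centre of its underside. Steel fence, 100 mm along y, working face at x = +43 mm facing -x, top 42 mm above the bench. In front of it a copper pad 42 (x) by 54 mm (y), top 15 mm above the bench; the housing overhangs it 6 mm at each end. Eccentric clamp on the -x side, its axis at x = -23.5 mm, y = 0.
- seat (a point): a point of the jig (jig axes): where the housing's origin lies when it is seated on the pad, centred, and flush against the fence; at jig x = +20, y = 0, z = +15 mm. The fence lies towards +x, the clamp towards -x; y runs along the fence.
- knob (a joint): angle of the eccentric, rad, positive counter-clockwise, limits +-1.75; may be turned either way. At 0 the lobe points away from the fence (jig -x). Its edge stands 22 - 7 cos(angle) mm from the axis towards the fence; a housing flush on the fence is 20.5 mm away, so it is met at about +1.36 or -1.36 rad. Stiff: 0.1 rad more presses with some 60 N. Friction holds it where it is left.
- knob_grip (a point): point on the knob's axis at mid height of its black bar handle, 51 mm above the bench. The bar turns with the lobe and points the same way: 12 mm thick, 18 mm high (42 to 60 mm above the bench), 28 mm long from the axis towards the lobe and 12 mm the other way. The point's x axis runs along the bar, away from the lobe.
- driver: bystander: screwdriver with orange handle, 150 mm long, lying on the bench. Leave it.
- case: bystander: pale round case, 60 mm diameter, 18 mm high. Leave it.
- meter: bystander: blue hand-held power meter 150 x 70 x 26 mm. Leave it.
- lobe (a point): centre of the eccentric's top face, 34 mm above the bench, 7 mm off the knob's axis: a plain steel disc, 44 mm diameter, 22 mm high (12 to 34 mm above the bench), under the bar handle.
- hex_key: bystander: dark L-shaped hex key, 90 x 25 mm, 6 mm thick. Leave it.
Not all that is in view belongs to the job. There is more than one size of the jig; the job needs the largest. What is shaped like the housing but yellow is not meant.

How it is judged:
By the outcome, as a careful person would: the job done as asked, in the order asked, and still so for the second after the job is handed in, with the robot touching nothing.
It also fails if it takes over 72 s, if anything falls off the work surface, if the arm or the gripper's body presses on something with over 40 N, if the wrist force passes 120 N, or if a joint passes its speed limit or range.

## Robot

A 6-joint arm with a two-finger parallel gripper is mounted at the origin on the work surface. World frame = base frame: x ahead of the robot, y to its left, z up, the work surface at z = 0. Lengths are in m, angles in rad, forces in N, time in s.
With the tool pointing down it reaches from about 0.35 to 0.975 m from the base axis. Payload 4.9 kg.
Tool frame: the origin (TCP) lies on the centre line of the jaws, within the pads' length; the fingertips stand manip.tip_reach ahead of it and the grasp point (between the pads) is the TCP (manip.tip_reach is the distance from the TCP to the fingertips, in m); z points along the fingers, y is the line along which they close (so a half turn about z gives the same grasp; the last joint's range is limited). The gripper opens to 85 mm and grips with 20 to 120 N. Pads are 22 mm wide; open, the fingers measure 114 mm over their backs; the gripper's body (76 mm by 85 mm) begins 54 mm behind the grasp point. The pads swing forward as they close: fully open they stand 13 mm farther back than shut.
Start: joints at [-1.409, 0.053, 1.613, -0, 1.476, -0.119], TCP at [0.173, -0.601, 0.25] pointing down, gripper open.
Joint ranges: [-3.01, 3.01], [-1.01, 2.22], [0.06, 2.58], [-1.02, 4.17], [0.09, 2.62], [-3.14, 3.14]. Speed limits (rad/s): [2.57, 2.57, 3.14, 3.14, 3.14, 3.14].

## Interface

Orientations are given as a unit quaternion [w, x, y, z].
In Python, from plant import manip gives the robot as it stands. The module is installed in compiled form; this text tells all that it offers.
- The arm moves only by the tool move_arm, never from a script. Its argument "rows" is a list of rows, each a list of 7 numbers: the shift along the tool's x, y, z in cm, then the turn, a rotation vector about the tool's x, y, z in degrees, then the opening, from -1 (shut) to 1 (fully open). In form: [[tx, ty, tz, ax, ay, az, jaw], ...]. A call has 1 to 20 rows; each row shifts and turns the commanded pose from where the row before left it, along the tool's axes as they then stand; what a row does not reach is not made up. A row lasts 1/12 s, in which the tool goes at most 41.7 mm and 7.16 degrees, less where a joint would pass 70% of its speed; a pose out of reach is approached as far as the arm can. A call is refused whole if a number of a shift passes 4.17 or a number of a turn 7.16, either way. A call with a gripper value outside its range is refused whole. The fingers move at their own pace and stop on an object; the grip force is fixed at half the most. Time passes only in rows, so rows that do not move let the fingers close. It gives the time, the measured TCP pose, the force, the opening and the grip force at its end, in the units of the state.
- manip.state(): the state, without advancing time (a new reading comes with each control period).
- manip.grab_frame(name): name is "side" or "top"; returns a dict with "img" (400x640x3 uint8, blue, green, red), "mtx" (3x3 intrinsics, pixels), "k1" (the pictures are not rectified: a ray, as slopes to the right and down, at radius r is drawn at 1 + k1 r^2 times it, then the intrinsics apply), "R" (3x3) and "t" (3): a world point X has camera coordinates R X + t. Camera axes: x right, y down, z forward; pixel columns grow to the right and rows downward; lengths in m; the calibration is good to about 2 mm. A picture is of the moment at which its call begins. There is no depth.
- manip.job_done(): hands the job in; it is judged then, once.
The state is a dict: "time": time; "joint_pos": joint angles; "joint_vel": joint speeds; "joint_efforts": joint torques, N m; "tool_pos": TCP position; "tool_rot": TCP orientation; "contact_force": force on the tool from outside, world axes, zero at the start; "ft_torque": the same for the moment, N m; "gripper_width": opening from 0.0 (shut) to 1.0 (fully open); "grasp_force": force on a finger pad.
Only numpy, scipy, OpenCV 4.12 (cv2) and the standard library are available. Lean on these libraries where they do the work, as an engineer would, in place of code of your own. Each camera call takes 0.05 s, during which the arm holds its last target. There are 200 camera calls.

## Working session

There is one attempt and no reset: what is moved stays moved. The work goes in short steps, Python scripts to look and compute and a tool call to move; the robot and the scene stay as the last step left them, time stands still between calls to the robot, and variables do not carry over. Pictures are saved under pics/ and viewed, at most 10 in all, crops included, and the job is handed in when it is done.

Besides the shell and the picture viewer there is one more tool, called after "Emit:" as name(argument=value, ...) on one line, values as JSON. move_arm: Moves the arm, as the interface text tells. Its arguments: {"type":"object","properties":{"rows":{"type":"array","items":{"type":"array","items":{"type":"number"}}}},"required":["rows"]}

```bash
mkdir -p pics
cat > h.py <<'E'
import numpy as np, cv2, pickle
from plant import manip
def grab(n,f):
    d=manip.grab_frame(n); cv2.imwrite(f'pics/{f}.png',d['img']); pickle.dump(d,open(f'{f}.pkl','wb')); return d
def load(f): return pickle.load(open(f+'.pkl','rb'))
def ray(d,u,v):
    # invert: xd = x(1+k1 r^2)
    K=d['mtx']; p=cv2.undistortPoints(np.array([[[u,v]]],float),K,np.array([d['k1'],0,0,0,0]))[0,0]
    r=d['R'].T@np.array([p[0],p[1],1]); return -d['R'].T@d['t'], r/np.linalg.norm(r)
def onz(d,u,v,z):
    c,r=ray(d,u,v); return c+r*(z-c[2])/r[2]
def tri(obs):
    A=np.zeros((3,3));b=np.zeros(3);L=[]
    for d,u,v in obs:
        c,r=ray(d,u,v);P=np.eye(3)-np.outer(r,r);A+=P;b+=P@c;L.append((P,c))
    X=np.linalg.solve(A,b); return X,[np.linalg.norm(P@(X-c))*1000 for P,c in L]
def proj(d,X):
    p=d['R']@X+d['t'];x=p[:2]/p[2];x=x*(1+d['k1']*(x@x)); return d['mtx'][:2,:2]@x+d['mtx'][:2,2]
E
python3 - <<'E'
from h import *
for n in('side','top'):
    d=grab(n,n+'0'); print(n,d['mtx'],d['k1'],-d['R'].T@d['t'],d['R'])
print(manip.state(), manip.tip_reach)
E
```

```text
side [[418.66147358   0.         322.80654994]
 [  0.         418.66147358 199.58961607]
 [  0.           0.           1.        ]] -0.08830293236365443 [ 0.49187954 -0.68915839  0.76187951] [[ 0.99945394 -0.02788888 -0.01772085]
 [-0.0316547  -0.65432694 -0.75554896]
 [ 0.00947619  0.75569734 -0.65485245]]
top [[383.1515068    0.         324.32303742]
 [  0.         383.1515068  200.67677125]
 [  0.           0.           1.        ]] -0.034206750993964925 [0.39638694 0.09085752 1.04768273] [[-0.00974615 -0.999937    0.00556883]
 [-0.99296349  0.00902059 -0.11807678]
 [ 0.11801911 -0.00668044 -0.99298885]]
{'time': 0.1, 'joint_pos': array([-1.40897444e+00,  5.33097524e-02,  1.61415310e+00,  2.62817080e-06,
        1.47602968e+00, -1.18987103e-01]), 'joint_vel': array([ 1.82753477e-03, -2.60729728e-05, -3.42258373e-03, -4.56263116e-04,
       -4.72728733e-04, -6.39908178e-04]), 'joint_efforts': array([-6.95836352e-04, -3.94904959e+01, -3.71366322e+01, -1.58346743e-04,
        3.96289834e-03, -8.54556447e-06]), 'tool_pos': array([ 0.17313026, -0.59998608,  0.24917636]), 'tool_rot': array([-9.49749854e-04,  9.90159041e-01,  1.39943456e-01, -1.90359073e-05]), 'contact_force': array([ 0.0059905 , -0.28419385,  0.00102297]), 'ft_torque': array([ 0.0304393 ,  0.00689147, -0.01652268]), 'grasp_force': 0.0, 'gripper_width': 1.0017331109359575} 0.019
```

View pics/side0.png

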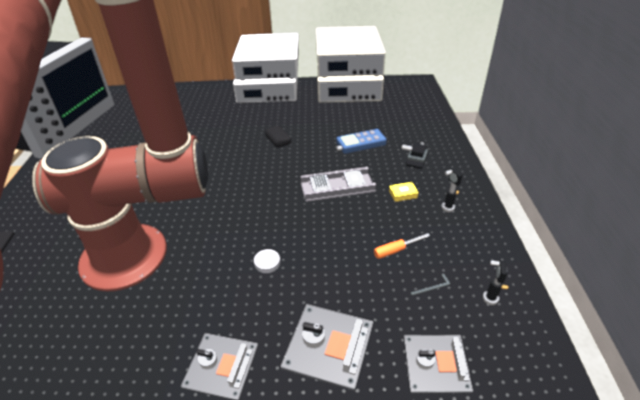

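View pics/top0.png

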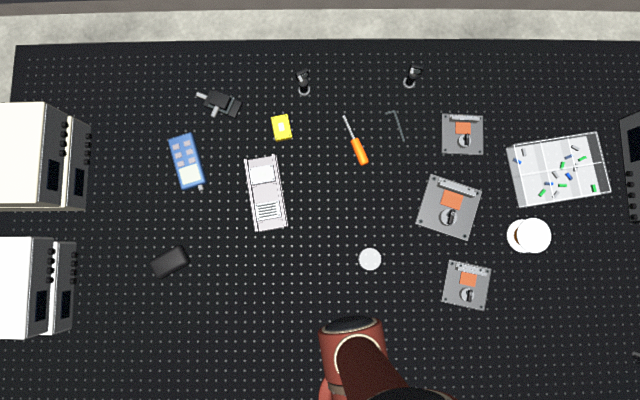

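Side view: tray at (338,183) and large jig at (328,345), with smaller jigs at (220,365) and (438,362). Top view: tray at (265,192) and large jig at (449,207). Candidates for the housing, in top-view pixels, are the plain block at (262,172), the finned block at (267,212), and the yellow block at (281,127). I choose the plain one at (262,172) and check it in a close crop.

Run:
```python
from h import *
t=load('top0')['img'];s=load('side0')['img']
def c(im,x,y,w,h,k): return cv2.resize(im[y:y+h,x:x+w],(w*k,h*k),interpolation=cv2.INTER_CUBIC)
# each 400x300 : top 5x (80x60)->tray needs 90 tall: use 4x 100x... 
a=np.vstack([c(t,240,150,50,85,7)[:595]]); b=c(t,412,170,74,75,6)[:595]
b=np.vstack([b,np.zeros((595-b.shape[0],b.shape[1],3),np.uint8)])
cv2.imwrite('pics/cropT.png',np.hstack([a,b])[:,:800])
a=c(s,296,162,84,42,7); b=c(s,280,300,98,87,4)
w=max(a.shape[1],b.shape[1]); p=lambda m:np.pad(m,((0,0),(0,w-m.shape[1]),(0,0)))
cv2.imwrite('pics/cropS.png',np.vstack([p(a),p(b)])[:600]);
```

```text
(no output)
```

View pics/cropT.png

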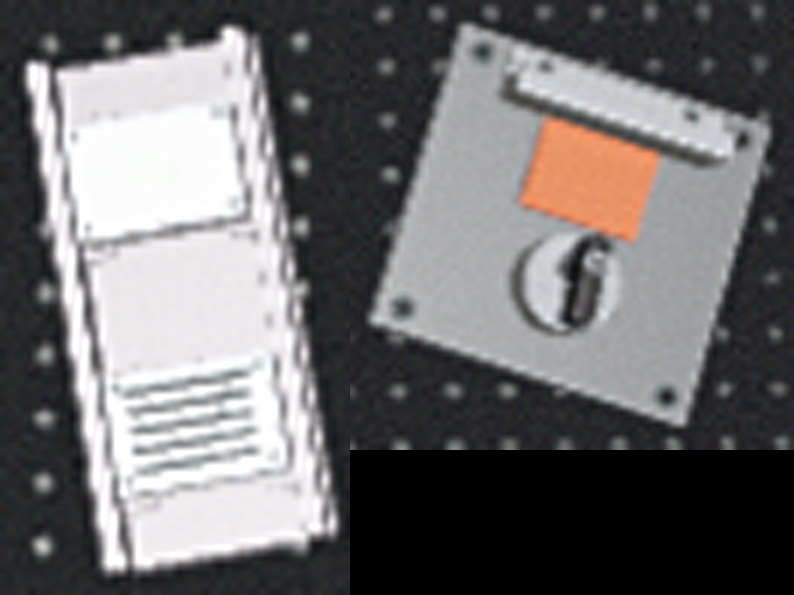

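View pics/cropS.png

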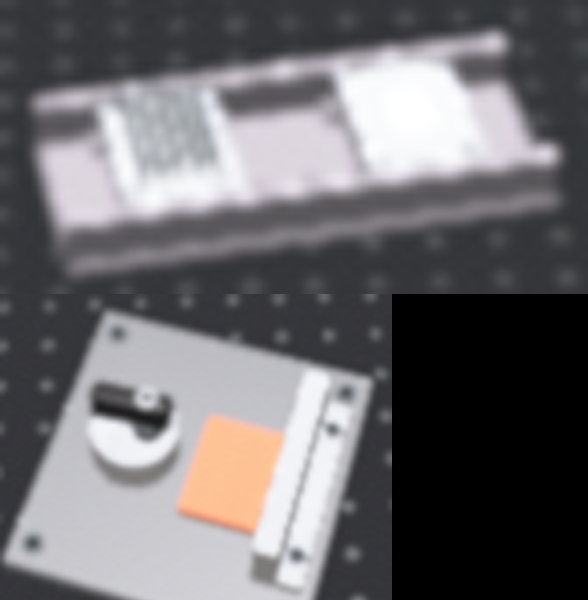

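The crops confirm it: the plain-lidded block is at top-crop (157,172), and the finned one is next to it at (200,430). The knob bar points away from the fence, so the angle is about 0. Next I fit the poses.

```bash
cat > fit.py <<'E'
from h import *
from scipy.optimize import least_squares
T=load('top0');S=load('side0')
f=lambda x,y,k,ox,oy:(ox+(x+.5)/k-.5,oy+(y+.5)/k-.5)
tt=lambda x,y:(T,*f(x,y,7,240,150)); tj=lambda x,y:(T,*f(x-350,y,6,412,170))
st=lambda x,y:(S,*f(x,y,7,296,162)); sj=lambda x,y:(S,*f(x,y-294,4,280,300))
b=.001
P=lambda *a:np.array(a)*b
jig=[(tj(465,22),P(73,75,10)),(tj(770,125),P(73,-75,10)),(tj(687,425),P(-73,-75,10)),(tj(372,322),P(-73,75,10)),
(tj(545,118),P(41,27,15)),(tj(660,153),P(41,-27,15)),(tj(635,242),P(-1,-27,15)),(tj(520,205),P(-1,27,15)),
(sj(105,310),P(-73,75,10)),(sj(372,378),P(73,75,10)),(sj(5,560),P(-73,-75,10)),
(sj(212,415),P(-1,27,15)),(sj(180,512),P(-1,-27,15))]
def fit(obs,x0,zfree=True):
    def X(q,p): c,s=np.cos(q[2]),np.sin(q[2]); return np.array([q[0]+c*p[0]-s*p[1],q[1]+s*p[0]+c*p[1],q[3]+p[2]])
    r=lambda q:np.concatenate([proj(o[0],X(q,p))-o[1:] for o,p in obs])
    s=least_squares(r,x0,x_scale=[.01,.01,.1,.01],loss='soft_l1'); print('pose',s.x.round(4)); print(r(s.x).reshape(-1,2).round(2).tolist()); return s.x
if __name__=='__main__':
    print('pad corners tri',tri([tj(520,205),sj(212,415)]),tri([tj(635,242),sj(180,512)]))
    q=fit(jig,[.35,-.25,-.3,0])
    for o in [jig[:8],jig[8:]]: fit(o+[],q) if 0 else None
    # lid corners: top view + side view
    H=[(tt(65,130),P(-23,33,20)),(tt(232,103),P(-23,-33,20)),(tt(248,218),P(23,-33,20)),(tt(85,242),P(23,33,20))]
    for o,_ in H: print(onz(*o,.024).round(4))
    print('lid far-left corner', tri([tt(85,242),st(337,70)]),'near-left',tri([tt(248,218),st(368,178)]))
    W=[tt(28,62),tt(262,38),tt(338,535),tt(105,570)]
    for o in W: print('wall',onz(*o,.024).round(4))
    for o in [st(30,100),st(505,40),st(560,155),st(68,240)]: print('swall',onz(*o,.024).round(4))
E
python3 fit.py
```

```text
pad corners tri (array([ 0.50945994, -0.23038467,  0.01652117]), [np.float64(1.7914190423131404), np.float64(1.7914190423133078)]) (array([ 0.49195097, -0.28249803,  0.01564888]), [np.float64(1.563368106347904), np.float64(1.5633681063478344)])
pose [ 0.5013 -0.2564 -0.3327  0.0016]
[[-0.44, -0.63], [0.52, -0.64], [-0.1, -0.1], [-0.23, -0.44], [0.14, -0.54], [-0.22, -0.14], [-0.28, -0.46], [-0.01, -0.56], [-0.13, 0.21], [0.08, 0.13], [-1.01, 0.6], [-1.01, 0.17], [-1.03, -0.58]]
[0.609  0.2883 0.024 ]
[0.6191 0.2235 0.024 ]
[0.5737 0.217  0.024 ]
[0.5649 0.2799 0.024 ]
lid far-left corner (array([0.56547169, 0.27943936, 0.02724116]), [np.float64(1.1143655585872714), np.float64(1.1143655585871708)]) near-left (array([0.5747178 , 0.21750574, 0.0197933 ]), [np.float64(0.29726146582284935), np.float64(0.2972614658227989)])
wall [0.6361 0.3032 0.024 ]
wall [0.6448 0.2119 0.024 ]
wall [0.4509 0.182  0.024 ]
wall [0.4383 0.2707 0.024 ]
swall [0.4393 0.2701 0.024 ]
swall [0.639  0.3014 0.024 ]
swall [0.6526 0.2232 0.024 ]
swall [0.4553 0.1802 0.024 ]
```

Emit:
move_arm(rows=[[0,0,0,0,0,-6.91,1],[0,0,0,0,0,-6.91,1],[0,0,0,0,0,-6.91,1],[0,0,0,0,0,-6.91,1],[0,0,0,0,0,-6.91,1],[0,0,0,0,0,-6.91,1],[0,0,0,0,0,-6.91,1],[0,0,0,0,0,-6.91,1],[0,0,0,0,0,-6.91,1],[0,0,0,0,0,-6.91,1],[0,0,0,0,0,-6.91,1],[0,0,0,0,0,-6.91,1],[2.77,1.95,0,0,0,0,1],[2.77,1.95,0,0,0,0,1],[2.77,1.95,0,0,0,0,1],[2.77,1.95,0,0,0,0,1],[2.77,1.95,0,0,0,0,1],[2.77,1.95,0,0,0,0,1],[2.77,1.95,0,0,0,0,1],[2.77,1.95,0,0,0,0,1]])

```text
time: 1.77
tool_pos: [0.2928, -0.3555, 0.2497]
tool_rot: [-0.0, 0.65, 0.76, 0.0]
contact_force: [1.2, -1.1, 0.4]
gripper_width: 1.001
grasp_force: 0.0
```

Emit:
move_arm(rows=[[2.77,1.95,0,0,0,0,1],[2.77,1.95,0,0,0,0,1],[2.77,1.95,0,0,0,0,1],[2.77,1.95,0,0,0,0,1],[2.77,1.95,0,0,0,0,1],[2.77,1.95,0,0,0,0,1],[2.77,1.95,0,0,0,0,1],[2.77,1.95,0,0,0,0,1],[2.77,1.95,0,0,0,0,1],[2.77,1.95,0,0,0,0,1],[2.77,1.95,0,0,0,0,1],[2.77,1.95,0,0,0,0,1],[2.77,1.95,0,0,0,0,1],[2.77,1.95,0,0,0,0,1],[2.77,1.95,0,0,0,0,1],[2.77,1.95,0,0,0,0,1],[2.77,1.95,0,0,0,0,1],[2.77,1.95,0,0,0,0,1],[2.77,1.95,0,0,0,0,1],[0,0,0,0,0,0,1]])

```text
time: 3.43
tool_pos: [0.577, 0.2249, 0.2489]
tool_rot: [-0.001, 0.648, 0.762, 0.0]
contact_force: [-1.1, -0.8, 0.2]
gripper_width: 0.998
grasp_force: 0.0
```

```bash
cat >> h.py <<'E'
from scipy.spatial.transform import Rotation as Ro
def go(x,y,z,yaw=None):
    "shift in tool axes (cm) and turn about tool z (deg), turn first; yaw = angle of the jaw line (tool y)"
    s=manip.state();q=s['tool_rot'];R=Ro.from_quat(np.r_[q[1:],q[0]]).as_matrix()
    cur=np.arctan2(R[1,1],R[0,1]); print('t',round(s['time'],2),'pos',s['tool_pos'].round(4),'jawyaw',cur.round(4),'tilt',R[:2,2].round(4),'F',s['contact_force'].round(1),'w',round(s['gripper_width'],3),'g',s['grasp_force'],'q',s['joint_pos'].round(2))
    # residual tilt fix as rotvec
    yw=cur if yaw is None else yaw
    c,n=np.cos(yw),np.sin(yw); Y=np.array([c,n,0]);Z=np.array([0,0,-1.]);X=np.cross(Y,Z)
    D=np.c_[X,Y,Z]; print('turn deg',np.degrees(Ro.from_matrix(R.T@D).as_rotvec()).round(2),'shift cm after',(D.T@(np.array([x,y,z])-s['tool_pos'])*100).round(2))
E
python3 -c "
from h import *
go(.592,.251,.10,.157)"
```

```text
t 3.43 pos [0.577  0.2249 0.2489] jawyaw 0.1614 tilt [-0.0011  0.0017] F [-1.1 -0.8  0.2] w 0.998 g 0.0 q [0.25 0.04 1.63 0.   1.47 0.09]
turn deg [-0.05 -0.1   0.25] shift cm after [ 2.34  1.89 14.89]
```

Emit:
move_arm(rows=[[0.3,0.25,2,0,0,0,1],[0.3,0.25,2,0,0,0,1],[0.3,0.25,2,0,0,0,1],[0.3,0.25,2,0,0,0,1],[0.3,0.25,2,0,0,0,1],[0.3,0.25,2,0,0,0,1],[0.3,0.25,2,0,0,0,1],[0.2,0.14,0.9,0,0,0.25,1],[0,0,0,0,0,0,1],[0,0,0,0,0,0,1],[0,0,0,0,0,0,1]])

```text
time: 4.35
tool_pos: [0.5919, 0.2463, 0.1028]
tool_rot: [0.001, 0.651, 0.759, 0.001]
contact_force: [0.3, -0.2, 0.5]
gripper_width: 1.002
grasp_force: 0.0
```

```bash
python3 -c "
from h import *
go(.592,.251,.030,.157)
a=grab('side','s1')['img'][120:220,260:420];b=grab('top','t1')['img'][130:250,210:340]
cv2.imwrite('pics/c1.png',np.hstack([cv2.resize(a,(400*1,250),interpolation=2),cv2.resize(b,(271,250),interpolation=2)]))"
```

```text
t 4.35 pos [0.5919 0.2463 0.1028] jawyaw 0.1527 tilt [0.002  0.0005] F [ 0.3 -0.2  0.5] w 1.002 g 0.0 q [ 0.28  0.22  1.69 -0.    1.23  0.13]
turn deg [ 0.12 -0.01 -0.25] shift cm after [0.46 0.08 7.28]
```

View pics/c1.png

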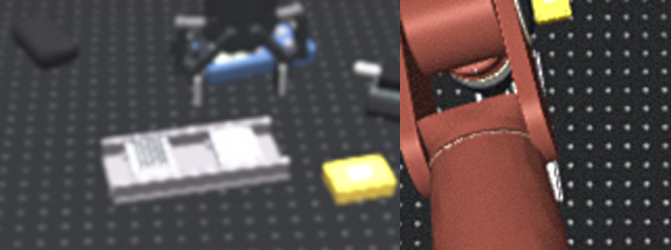

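The fingertips are over the plain block, at side-view pixels (339,161) and (373,158). I estimate the height of the open tips from these.

```bash
python3 -c "
from h import *
d=load('s1')
c,r=ray(d,356,159.4)
print(c+r*((.2463-c[1])/r[1]))
for z in (.076,.084,.090,.097): print(z,proj(d,np.array([.5919,.2463,z])))"
```

```text
[0.59714889 0.2463     0.09312149]
0.076 [353.90195663 164.51296477]
0.084 [353.9891397  162.16211701]
0.09 [354.05492221 160.38532351]
0.097 [354.13209913 158.29745504]
```

Emit:
move_arm(rows=[[0.1,0.02,1.2,0,0,0,1],[0.1,0.02,1.2,0,0,0,1],[0.1,0.02,1.2,0,0,0,1],[0.1,0.02,1.2,0,0,0,1],[0.06,0,1.0,0,0,0,1],[0,0,0.8,0,0,0,1],[0,0,0.7,0,0,0,1],[0,0,0.7,0,0,0,1],[0,0,0,0,0,0,1],[0,0,0,0,0,0,1]])

```text
time: 5.28
tool_pos: [0.5911, 0.2509, 0.0209]
tool_rot: [-0.0, 0.651, 0.759, -0.0]
contact_force: [0.0, 0.5, 0.2]
gripper_width: 1.0
grasp_force: 0.0
```

```bash
python3 -c "
from h import *
go(.592,.251,.022,.157)"
```

```text
t 5.28 pos [0.5911 0.2509 0.0209] jawyaw 0.1528 tilt [-0.0005 -0.0002] F [0.  0.5 0.2] w 1.0 g 0.0 q [ 0.29  0.33  1.71 -0.    1.1   0.13]
turn deg [-0.03  0.   -0.24] shift cm after [-0.    0.09 -0.11]
```

Emit:
move_arm(rows=[[0,0.06,0,0,0,0,0.3],[0,0,0,0,0,0,0.15],[0,0,0,0,0,0,0.05],[0,0,0,0,0,0,-1],[0,0,0,0,0,0,-1],[0,0,0,0,0,0,-1],[0,0,0,0,0,0,-1],[0,0,0,0,0,0,-1],[0,0,0,0,0,0,-1]])

```text
time: 6.03
tool_pos: [0.5932, 0.2514, 0.0227]
tool_rot: [0.001, 0.651, 0.759, 0.001]
contact_force: [3.1, 0.7, 5.8]
gripper_width: 0.524
grasp_force: 64.3
```

Emit:
move_arm(rows=[[0,0,-0.5,0,0,0,-1],[0,0,-1,0,0,0,-1],[0,0,-1,0,0,0,-1],[0,0,-1,0,0,0,-1],[0,0,-1,0,0,0,-1],[0,0,-1,0,0,0,-1],[0,0,-1,0,0,0,-1],[0,0,-1,0,0,0,-1],[0,0,0,0,0,0,-1],[0,0,0,0,0,0,-1]])

```text
time: 6.87
tool_pos: [0.5924, 0.2512, 0.0975]
tool_rot: [0.001, 0.651, 0.759, 0.001]
contact_force: [0.5, 0.4, -1.7]
gripper_width: 0.525
grasp_force: 64.0
```

```bash
python3 -c "
from h import *
go(.5,.0,.1,.1)
a=grab('side','s2')['img'][120:220,260:420];cv2.imwrite('pics/c2.png',cv2.resize(a,(800,500),interpolation=2))"
```

```text
t 6.87 pos [0.5924 0.2512 0.0975] jawyaw 0.1528 tilt [0.0018 0.0006] F [ 0.5  0.4 -1.7] w 0.525 g 63.95535349845886 q [0.29 0.23 1.69 0.   1.23 0.13]
turn deg [ 0.11 -0.02  3.03] shift cm after [-24.08 -11.7   -0.25]
```

View pics/c2.png

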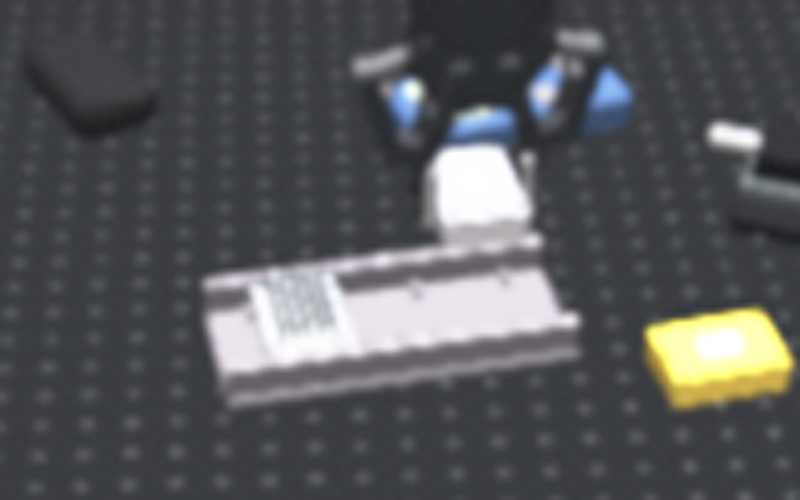

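The plain housing is held at crop (485,190), clear of the tray, and the finned module is still in its pocket. I set the housing down on free bench so I can regrasp it by its ends.

Emit:
move_arm(rows=[[-1.5,-0.8,0,0,0,0,-1],[-2.93,-1.62,0,0,0,0,-1],[-2.93,-1.62,0,0,0,0,-1],[-2.93,-1.62,0,0,0,0,-1],[-2.93,-1.62,0,0,0,0,-1],[-2.93,-1.62,0,0,0,0,-1],[-2.93,-1.62,0,0,0,0,-1],[-2.93,-1.62,0,0,0,0,-1],[-1.5,-0.8,1,0,0,0,-1],[0,0,1.5,0,0,0,-1],[0,0,1.5,0,0,0,-1],[0,0,1.2,0,0,0,-1],[0,0,0.8,0,0,0,-1],[0,0,0.6,0,0,0,-1],[0,0,0,0,0,0,-1],[0,0,0,0,0,0,-1]])

```text
time: 8.25
tool_pos: [0.4998, -0.0007, 0.0302]
tool_rot: [-0.0, 0.651, 0.759, -0.0]
contact_force: [0.0, 0.7, -2.1]
gripper_width: 0.52
grasp_force: 63.9
```

```bash
python3 -c "
from h import *
go(.5,.0,.019,.1528)"
```

```text
t 8.25 pos [ 0.4998 -0.0007  0.0302] jawyaw 0.1534 tilt [-0.0005  0.0001] F [ 0.   0.7 -2.1] w 0.52 g 63.88448238372803 q [-0.15  0.01  2.06  0.    1.08 -0.3 ]
turn deg [-0.03 -0.01  0.03] shift cm after [0.07 0.03 1.12]
```

Emit:
move_arm(rows=[[0,0,0.5,0,0,0,-1],[0,0,0.3,0,0,0,-1],[0,0,0.2,0,0,0,-1],[0,0,0.1,0,0,0,-1],[0,0,0,0,0,0,-1],[0,0,0,0,0,0,-1]])

```text
time: 8.75
tool_pos: [0.4998, -0.001, 0.0193]
tool_rot: [0.0, 0.651, 0.759, 0.0]
contact_force: [-0.3, 0.0, -1.6]
gripper_width: 0.525
grasp_force: 63.9
```

Emit:
move_arm(rows=[[0,0,0.08,0,0,0,-1],[0,0,0,0,0,0,-1],[0,0,0,0,0,0,-1],[0,0,0,0,0,0,0.15],[0,0,0,0,0,0,0.3],[0,0,0,0,0,0,0.6],[0,0,0,0,0,0,1],[0,0,0,0,0,0,1],[0,0,0,0,0,0,1]])

```text
time: 9.5
tool_pos: [0.4998, -0.001, 0.0186]
tool_rot: [0.0, 0.651, 0.759, 0.0]
contact_force: [1.2, -0.0, 0.6]
gripper_width: 1.002
grasp_force: 0.0
```

Emit:
move_arm(rows=[[0,0,-1,0,0,0,1],[0,0,-1.5,0,0,0,1],[0,0,-1.5,0,0,0,1],[0,0,-1.5,0,0,0,1],[0,0,0,0,0,6.92,1],[0,0,0,0,0,6.92,1],[0,0,0,0,0,6.92,1],[0,0,0,0,0,6.92,1],[0,0,0,0,0,6.92,1],[0,0,0,0,0,6.92,1],[0,0,0,0,0,6.92,1],[0,0,0,0,0,6.92,1],[0,0,0,0,0,6.92,1],[0,0,0,0,0,6.92,1],[0,0,0,0,0,6.92,1],[0,0,0,0,0,6.92,1],[0,0,0,0,0,6.96,1],[0,0,0,0,0,0,1],[0,0,0,0,0,0,1]])

```text
time: 11.08
tool_pos: [0.5, -0.001, 0.0742]
tool_rot: [0.0, 0.997, 0.078, 0.0]
contact_force: [-1.4, 0.4, 0.1]
gripper_width: 1.0
grasp_force: 0.0
```

```bash
python3 -c "
from h import *
go(.5,-.001,.019,.153-np.pi/2)
d=load('top0')
s=grab('side','s3');print(proj(s,np.array([.5,0,.02])))
u,v=proj(s,np.array([.5,0,.02])).astype(int)
cv2.imwrite('pics/c3.png',cv2.resize(s['img'][v-50:v+50,u-65:u+65],(780,600),interpolation=2));print(u-65,v-50)"
```

```text
t 11.08 pos [ 0.5    -0.001   0.0742] jawyaw -1.4148 tilt [ 0.0007 -0.0001] F [-1.4  0.4  0.1] w 1.0 g 0.0 q [-0.15 -0.07  2.04 -0.    1.16  1.26]
turn deg [ 0.01 -0.04  0.17] shift cm after [ 0.   -0.    5.52]
[323.6552645  245.01195372]
258 195
```

View pics/c3.png

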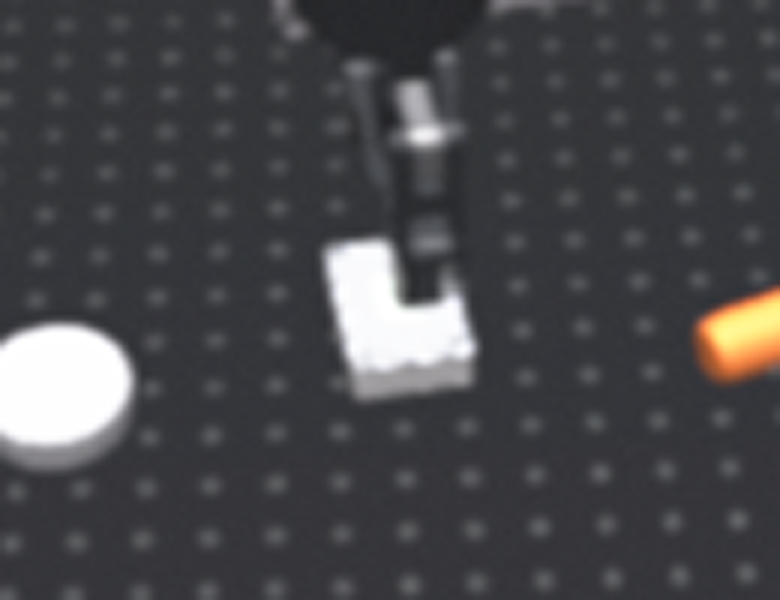

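Side view: the housing lies flat at crop (410,310), with its long axis in line with the jaw line. The nearest other items, the case and the driver, are well clear. I lower and grip its ends.

Emit:
move_arm(rows=[[0,0,1.5,0,0,0.15,1],[0,0,1.5,0,0,0,1],[0,0,1,0,0,0,1],[0,0,0.8,0,0,0,1],[0,0,0.6,0,0,0,1],[0,0,0.3,0,0,0,1],[0,0,0,0,0,0,1],[0,0,0,0,0,0,0.7],[0,0,0,0,0,0,0.5],[0,0,0,0,0,0,-1],[0,0,0,0,0,0,-1],[0,0,0,0,0,0,-1],[0,0,0,0,0,0,-1],[0,0,0,0,0,0,-1]])

```text
time: 12.3
tool_pos: [0.5008, -0.0011, 0.0177]
tool_rot: [0.0, 0.997, 0.075, 0.001]
contact_force: [-1.0, -0.6, 5.9]
gripper_width: 0.751
grasp_force: 67.6
```

Emit:
move_arm(rows=[[0,0,-0.5,0,0,0,-1],[0,0,-1.5,0,0,0,-1],[0,0,-2,0,0,0,-1],[0,0,-2,0,0,0,-1],[0,0,-2,0,0,0,-1],[0,0,-2,0,0,0,-1],[0,0,-1,0,0,0,-1],[0,0,0,0,0,0,-1],[0,0,0,0,0,0,-1]])

```text
time: 13.05
tool_pos: [0.4996, -0.001, 0.1262]
tool_rot: [0.0, 0.997, 0.075, 0.0]
contact_force: [-0.1, 0.2, -0.9]
gripper_width: 0.755
grasp_force: 66.9
```

```bash
python3 -c "
from h import *
q=[.5013,-.2564,-.3327]; c,s=np.cos(q[2]),np.sin(q[2])
x,y=16.5e-3,0
go(q[0]+c*x,q[1]+s*x,.07,q[2]-np.pi/2)"
```

```text
t 13.05 pos [ 0.4996 -0.001   0.1262] jawyaw -1.4206 tilt [ 0.0001 -0.0001] F [-0.1  0.2 -0.9] w 0.755 g 66.8594491481781 q [-0.15 -0.14  2.01 -0.    1.27  1.27]
turn deg [ 0.000e+00 -1.000e-02  2.767e+01] shift cm after [10.15 24.08  5.62]
```

Emit:
move_arm(rows=[[0,0,0,0,0,6.92,-1],[0,0,0,0,0,6.92,-1],[0,0,0,0,0,6.92,-1],[0,0,0,0,0,6.92,-1],[0.6,1.5,0,0,0,0,-1],[1.2,2.8,0,0,0,0,-1],[1.2,2.8,0,0,0,0,-1],[1.2,2.8,0,0,0,0,-1],[1.2,2.8,0,0,0,0,-1],[1.2,2.8,0,0,0,0,-1],[1.2,2.8,0,0,0,0,-1],[1.2,2.8,0,0,0,0,-1],[0.8,2.8,0,0,0,0,-1],[0.4,1,0,0,0,0,-1],[0,0,1.5,0,0,0,-1],[0,0,1.5,0,0,0,-1],[0,0,1,0,0,0,-1],[0,0,0,0,0,0,-1],[0,0,0,0,0,0,-1]])

```text
time: 14.63
tool_pos: [0.5138, -0.2685, 0.0846]
tool_rot: [-0.001, 0.986, -0.165, -0.002]
contact_force: [1.0, -0.1, -1.6]
gripper_width: 0.753
grasp_force: 66.8
```

```bash
python3 -c "
from h import *
q=[.5013,-.2564,-.3327]; c,s=np.cos(q[2]),np.sin(q[2])
x,y=17.2e-3,0
go(q[0]+c*x,q[1]+s*x,.0325,q[2]-np.pi/2)
a=grab('side','s4')['img'][295:395,265:395];b=grab('top','t4')['img'][160:260,395:505]
cv2.imwrite('pics/c4.png',cv2.resize(a,(780,600),interpolation=2))
cv2.imwrite('pics/c4t.png',cv2.resize(b,(660,600),interpolation=2))"
```

```text
t 14.63 pos [ 0.5138 -0.2685  0.0846] jawyaw -1.9031 tilt [-0.003   0.0022] F [ 1.  -0.1 -1.6] w 0.753 g 66.81736707687378 q [-0.61  0.11  1.85  0.    1.19  1.29]
turn deg [-0.06  0.2   0.02] shift cm after [ 0.14 -0.73  5.21]
```

View pics/c4.png

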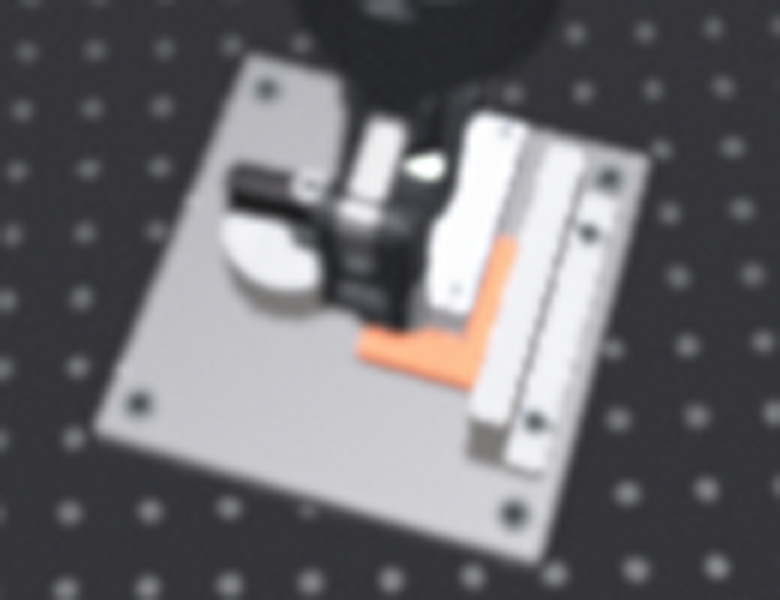

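Side view: the housing is held above the jig, with its lid corner (+x,-y) at crop (468,312) and the pad's -x,-y corner at (357,350). I refit the jig with the new corners and check the camera offset against the lid.

```bash
cat > f2.py <<'E'
from fit import *
D=load('s4'); m=lambda x,y:(D,*f(x,y,6,265,295))
sd=[(m(245,55),P(-73,75,10)),(m(648,158),P(73,75,10)),(m(97,430),P(-73,-75,10)),(m(540,562),P(73,-75,10)),(m(357,350),P(-1,-27,15)),(m(472,387),P(41,-27,15)),(m(470,418),P(43,-50,42))]
print('side only');qs=fit(sd,[.5,-.25,-.33,0])
tp=[o for o in jig if o[0][0] is T]; print('top only');fit(tp,[.5,-.25,-.33,0])
print('all');fit(sd+tp,[.5,-.25,-.33,0])
p=np.array([.5138,-.2685]);c,s=np.cos(-.3327),np.sin(-.3327)
for n,(a,b_) in {'+x-y':(.023,-.033)}.items():
    X=np.array([p[0]+c*a-s*b_,p[1]+s*a+c*b_,.0869]); w=proj(D,X)
    print(n,'pred crop',(w-[265,295]+.5)*6-.5,'seen 468,312', X, 'world seen', onz(*m(468,312),.0869))
E
python3 f2.py
```

```text
side only
pose [ 0.5016 -0.2534 -0.3325 -0.0032]
[[0.54, 0.24], [-0.09, -0.11], [-0.46, 0.23], [-0.11, -0.11], [-0.37, 0.47], [1.38, 0.08], [-0.28, -0.93]]
top only
pose [ 0.5009 -0.259  -0.3307 -0.0057]
[[-0.28, 0.05], [0.35, -0.18], [-0.07, 0.05], [0.13, -0.07], [0.23, 0.01], [-0.25, 0.33], [-0.25, -0.08], [0.14, -0.1]]
all
pose [ 0.5008 -0.2563 -0.3312  0.0019]
[[0.03, 0.03], [-0.16, -0.3], [-1.12, 0.46], [-0.22, 0.2], [-0.73, 0.56], [1.17, 0.18], [-0.5, -0.79], [-0.48, -0.44], [0.51, -0.53], [-0.03, 0.06], [-0.2, -0.22], [0.13, -0.36], [-0.22, 0.01], [-0.26, -0.3], [-0.0, -0.38]]
+x-y pred crop [465.44839139 310.10216513] seen 468,312 [ 0.5247611  -0.30720212  0.0869    ] world seen [ 0.5254733  -0.30785095  0.0869    ]
```

Emit:
move_arm(rows=[[0.09,-0.4,0,0,0.2,0,-1],[0,-0.36,0,0,0,0,-1],[0,0,0.8,0,0,0,-1],[0,0,0.8,0,0,0,-1],[0,0,0.7,0,0,0,-1],[0,0,0,0,0,0,-1],[0,0,0,0,0,0,-1]])

```text
time: 15.32
tool_pos: [0.5174, -0.2624, 0.0622]
tool_rot: [-0.0, 0.986, -0.166, 0.001]
contact_force: [0.2, 0.3, -1.4]
gripper_width: 0.755
grasp_force: 66.9
```

```bash
python3 -c "
from h import *
go(.5171,-.2616,.0325,-1.9028)"
```

```text
t 15.32 pos [ 0.5174 -0.2624  0.0622] jawyaw -1.9037 tilt [0.0013 0.0002] F [ 0.2  0.3 -1.4] w 0.755 g 66.8965494632721 q [-0.6   0.14  1.86  0.    1.15  1.31]
turn deg [-0.04 -0.06 -0.05] shift cm after [-0.06 -0.06  2.97]
```

Emit:
move_arm(rows=[[0,-0.05,0.5,0,0,0,-1],[0,0,0.5,0,0,0,-1],[0,0,0.4,0,0,0,-1],[0,0,0.4,0,0,0,-1],[0,0,0,0,0,0,-1],[0,0,0,0,0,0,-1]])

```text
time: 15.82
tool_pos: [0.5182, -0.2622, 0.045]
tool_rot: [0.0, 0.986, -0.166, 0.001]
contact_force: [-0.5, -0.5, -2.0]
gripper_width: 0.756
grasp_force: 66.9
```

Emit:
move_arm(rows=[[0,0,0.3,0,0,0,-1],[0,0,0.3,0,0,0,-1],[0,0,0.2,0,0,0,-1],[0,0,0.2,0,0,0,-1],[0,0,0,0,0,0,-1],[0,0,0,0,0,0,-1]])

```text
time: 16.32
tool_pos: [0.5183, -0.2623, 0.0353]
tool_rot: [0.0, 0.986, -0.166, 0.002]
contact_force: [-0.4, 0.0, -1.2]
gripper_width: 0.753
grasp_force: 66.9
```

Emit:
move_arm(rows=[[0,0,0.1,0,0,0,-1],[0,0,0.1,0,0,0,-1],[0,0,0.05,0,0,0,-1],[0,0,0,0,0,0,-1],[0,0,0,0,0,0,-1]])

```text
time: 16.73
tool_pos: [0.5185, -0.2624, 0.033]
tool_rot: [0.0, 0.986, -0.166, 0.002]
contact_force: [0.2, -0.4, -1.2]
gripper_width: 0.754
grasp_force: 66.9
```

```bash
python3 -c "
from h import *
go(.5008+.9455*.0172,-.256-.3257*.0172,.0327,-1.9028)"
```

```text
t 16.73 pos [ 0.5185 -0.2624  0.033 ] jawyaw -1.9037 tilt [ 0.0033 -0.0012] F [ 0.2 -0.4 -1.2] w 0.754 g 66.89698576927185 q [-0.6   0.18  1.86  0.    1.09  1.31]
turn deg [ 0.   -0.2  -0.05] shift cm after [-0.16 -0.03  0.03]
```

Emit:
move_arm(rows=[[0,-0.03,0.04,0,-0.2,0,-1],[0,0,0.04,0,0,0,-1],[0,0,0.04,0,0,0,-1],[0,0,0,0,0,0,-1],[0,0,0,0,0,0,-1]])

```text
time: 17.15
tool_pos: [0.5187, -0.2622, 0.0327]
tool_rot: [0.0, 0.986, -0.166, -0.0]
contact_force: [-2.6, 1.7, 4.6]
gripper_width: 0.752
grasp_force: 67.7
```

Emit:
move_arm(rows=[[0.05,0,-0.05,0,0,0,-1],[0.05,0,0,0,0,0,-1],[0.05,0,0,0,0,0,-1],[0,0,0,0,0,0,-1],[0,0,0,0,0,0,-1]])

```text
time: 17.57
tool_pos: [0.5197, -0.2626, 0.0327]
tool_rot: [-0.0, 0.986, -0.166, -0.001]
contact_force: [-4.6, 1.4, 5.9]
gripper_width: 0.759
grasp_force: 67.8
```

Emit:
move_arm(rows=[[0.05,0,-0.03,0,0,0,-1],[0.05,0,0,0,0,0,-1],[0.05,0,0,0,0,0,-1],[0,0,0,0,0,0,-1],[0,0,0,0,0,0,-1]])

```text
time: 17.98
tool_pos: [0.5198, -0.2626, 0.0327]
tool_rot: [-0.001, 0.986, -0.166, -0.003]
contact_force: [-10.0, 3.6, 9.2]
gripper_width: 0.755
grasp_force: 68.1
```

Contact with the fence shows up at jig x = 20.1, y ≈ 0.0, which agrees with the seat position. Release and lift.

Emit:
move_arm(rows=[[-0.03,0,0,0,0,0,-1],[0,0,0,0,0,0,0.6],[0,0,0,0,0,0,0.8],[0,0,0,0,0,0,1],[0,0,0,0,0,0,1],[0,0,-0.8,0,0,0,1],[0,0,-1.5,0,0,0,1],[0,0,-2.5,0,0,0,1],[0,0,-3,0,0,0,1],[0,0,-3,0,0,0,1],[0,0,-3,0,0,0,1],[-3,0,0,0,0,0,1],[-4,0,0,0,0,0,1],[-4,0,0,0,0,0,1],[-4,0,0,0,0,0,1],[0,0,0,0,0,0,1]])

```text
time: 19.32
tool_pos: [0.3736, -0.2105, 0.1683]
tool_rot: [-0.001, 0.986, -0.166, -0.002]
contact_force: [0.2, -0.0, -0.5]
gripper_width: 0.999
grasp_force: 0.0
```

```bash
python3 -c "
from h import *
go(.5008-.9455*.0235,-.256+.3257*.0235,.1,-1.9028)
a=grab('side','s5')['img'][295:395,280:380];b=grab('top','t5')['img'][165:248,412:486]
cv2.imwrite('pics/c5.png',np.hstack([cv2.resize(a,(400,400),interpolation=2),cv2.resize(b,(357,400),interpolation=2)]))"
```

```text
t 19.32 pos [ 0.3736 -0.2105  0.1683] jawyaw -1.9044 tilt [-0.0039  0.0022] F [ 0.2 -0.  -0.5] w 0.999 g 0.0 q [-0.69 -0.38  2.14 -0.    1.39  1.22]
turn deg [-0.05  0.25 -0.09] shift cm after [11.16  0.16  6.83]
```

View pics/c5.png

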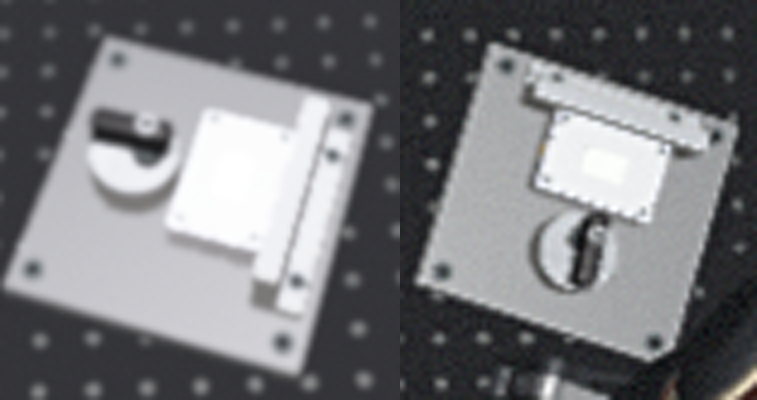

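The housing lies on the pad against the fence, with its lid at side crop (232,180) and top crop (603,165). I check the centring numerically.

```bash
cat > f3.py <<'E'
from fit import *
D=load('s5');E_=load('t5'); m=lambda x,y:(D,*f(x,y,4,280,295)); n=lambda x,y:(E_,*f(x-400,y,4.82,412,165))
def fz(obs,x0):
    X=lambda q,p:np.array([q[0]+np.cos(q[2])*p[0]-np.sin(q[2])*p[1],q[1]+np.sin(q[2])*p[0]+np.cos(q[2])*p[1],p[2]])
    s=least_squares(lambda q:np.concatenate([proj(o[0],X(q,p))-o[1:] for o,p in obs]),x0); print(s.x.round(4),s.fun.round(2)); return s.x
q0=[.5,-.256,-.33]
bs=[fz([(m(105,36),P(-73,75,10)),(m(372,104),P(73,75,10)),(m(4,288),P(-73,-75,10)),(m(301,374),P(73,-75,10))],q0),
 fz([(n(489,43),P(73,75,10)),(n(738,126),P(73,-75,10)),(n(418,284),P(-73,75,10)),(n(664,360),P(-73,-75,10))],q0)]
for q,cs in zip(bs,([m(202,107),m(166,234)],[n(535,187),n(641,221),n(556,109),n(671,147)])):
    for o in cs:
        X=onz(*o,.035)[:2]-q[:2];c,s=np.cos(q[2]),np.sin(q[2]);print('jig mm',((c*X[0]+s*X[1])*1e3).round(1),((-s*X[0]+c*X[1])*1e3).round(1))
E
python3 f3.py
```

```text
[ 0.5019 -0.255  -0.3293] [ 0.04  0.17  0.15 -0.15 -0.26 -0.03  0.08 -0.  ]
[ 0.5005 -0.2558 -0.332 ] [-0.14 -0.47 -0.07 -0.6  -0.65 -0.34  0.88  1.35]
jig mm -6.2 32.7
jig mm -2.7 -38.5
jig mm -4.5 32.1
jig mm -3.9 -29.5
jig mm 41.2 33.3
jig mm 41.2 -34.1
```

```bash
cat > f4.py <<'E'
from f3 import *
for d,q,bx in((D,bs[0],(318,318,348,362)),(E_,bs[1],(436,182,472,214))):
    im=d['img'];k=8;x0,y0,x1,y1=bx
    c=cv2.resize(im[y0:y1,x0:x1],None,fx=k,fy=k,interpolation=cv2.INTER_CUBIC).astype(int)
    sat=(c[:,:,2]-c[:,:,0]); ys,xs=np.where(sat>40)
    if len(xs): 
        for t in (np.array([xs,ys]).T[::max(1,len(xs)//5)]):
            o=f(t[0],t[1],k,x0,y0); X=onz(d,*o,.013)[:2]-q[:2]; cc,s=np.cos(q[2]),np.sin(q[2]); print('orange',len(xs),((cc*X[0]+s*X[1])*1e3).round(1),((-s*X[0]+cc*X[1])*1e3).round(1))
    # profile along jig y at lid height
    for x in (5,15,20):
        ys=np.arange(-42,42,.25);v=[]
        for y in ys:
            cc,s=np.cos(q[2]),np.sin(q[2]);X=np.array([q[0]+(cc*x-s*y)/1e3,q[1]+(s*x+cc*y)/1e3,.035]);u=proj(d,X)
            v.append(float(cv2.getRectSubPix(im.astype(np.float32),(1,1),tuple(map(float,u))).mean()))
        g=np.gradient(np.convolve(v,np.ones(5)/5,'same'));g[:8]=0;g[-8:]=0; print(x,'edges',ys[g.argmax()],g.max().round(1),ys[g.argmin()],g.min().round(1),'mid',(ys[g.argmax()]+ys[g.argmin()])/2)
E
python3 f4.py | tail -n +9
```

```text
5 edges -35.25 5.6 33.75 -3.0 mid -0.75
15 edges -36.0 6.1 33.5 -3.4 mid -1.25
20 edges -35.0 5.7 33.25 -3.3 mid -0.875
orange 43 23.5 29.5
orange 43 22.6 30.0
orange 43 22.5 29.2
orange 43 22.4 28.5
orange 43 21.4 29.3
orange 43 21.4 28.2
5 edges -31.75 4.1 33.0 -9.3 mid 0.625
15 edges -34.0 4.2 33.0 -7.9 mid -0.5
20 edges -33.0 5.6 33.25 -6.2 mid 0.125
```

Centred within about 0.5 mm. Now the knob: I go above its axis, lower, and grip the bar.

Emit:
move_arm(rows=[[2.5,0.04,0,0,0.1,0,1],[2.9,0.04,0,0,0.1,0,1],[2.9,0.04,0,0,0.05,0,1],[2.86,0.04,0,0,0,0,1],[0,0,2,0,0,0,0.6],[0,0,2,0,0,0,0.3],[0,0,1.5,0,0,0,0.1],[0,0,1,0,0,0,0.1],[0,0,0,0,0,0,0.1],[0,0,0,0,0,0,0.1]])

```text
time: 20.25
tool_pos: [0.4853, -0.2523, 0.1059]
tool_rot: [0.0, 0.986, -0.166, 0.002]
contact_force: [0.5, 0.0, -0.1]
gripper_width: 0.546
grasp_force: 0.0
```

```bash
python3 -c "
from h import *
go(.5008-.9455*.0235,-.256+.3257*.0235,.062,-1.9028)"
```

```text
t 20.25 pos [ 0.4853 -0.2523  0.1059] jawyaw -1.9035 tilt [ 0.0039 -0.0012] F [ 0.5  0.  -0.1] w 0.546 g 0.0 q [-0.62  0.    1.92  0.    1.22  1.29]
turn deg [-0.01 -0.23 -0.04] shift cm after [-0.76 -0.16  4.39]
```

Emit:
move_arm(rows=[[-0.4,-0.1,0,0,-0.23,0,0.1],[-0.35,-0.06,0,0,0,0,0.1],[0,0,1,0,0,0,0.1],[0,0,1,0,0,0,0.1],[0,0,1,0,0,0,0.1],[0,0,0.8,0,0,0,0.1],[0,0,0.4,0,0,0,0.1],[0,0,0,0,0,0,0.1],[0,0,0,0,0,0,0.1]])

```text
time: 21.0
tool_pos: [0.4778, -0.2479, 0.0633]
tool_rot: [-0.0, 0.986, -0.166, -0.0]
contact_force: [0.2, -1.0, 0.2]
gripper_width: 0.555
grasp_force: 0.0
```

```bash
python3 -c "
from h import *
go(.5008-.9455*.0235,-.256+.3257*.0235,.062,-1.9028);print(manip.state()['ft_torque'])"
```

```text
t 21.0 pos [ 0.4778 -0.2479  0.0633] jawyaw -1.9037 tilt [-0.0005  0.0005] F [ 0.2 -1.   0.2] w 0.555 g 0.0 q [-0.62  0.04  1.96  0.    1.14  1.29]
turn deg [-0.02  0.04 -0.05] shift cm after [0.09 0.01 0.13]
[ 0.00070259 -0.02299299  0.01922832]
```

Emit:
move_arm(rows=[[0.05,0,0.1,0,0,0,-0.3],[0,0,0,0,0,0,-0.5],[0,0,0,0,0,0,-1],[0,0,0,0,0,0,-1],[0,0,0,0,0,0,-1],[0,0,0,0,0,0,-1],[0,0,0,0,0,0,-1]])

```text
time: 21.58
tool_pos: [0.4792, -0.2482, 0.0635]
tool_rot: [-0.0, 0.986, -0.166, 0.001]
contact_force: [2.0, 2.2, 3.3]
gripper_width: 0.121
grasp_force: 60.4
```

```bash
python3 -c "
from h import *
go(.5008-.9455*.0235,-.256+.3257*.0235,.062,-1.9028);print(manip.state()['ft_torque'])"
```

```text
t 21.58 pos [ 0.4792 -0.2482  0.0635] jawyaw -1.9037 tilt [ 0.0019 -0.0001] F [2.  2.2 3.3] w 0.121 g 60.37350833415985 q [-0.62  0.04  1.95  0.    1.14  1.29]
turn deg [-0.03 -0.1  -0.05] shift cm after [-0.05  0.03  0.15]
[ 0.52813575 -0.37612591  0.06442764]
```

Emit:
move_arm(rows=[[0,0,0,0,0,-3,-1],[0,0,0,0,0,-5,-1],[0,0,0,0,0,-5,-1],[0,0,0,0,0,-5,-1],[0,0,0,0,0,-5,-1],[0,0,0,0,0,-5,-1],[0,0,0,0,0,-5,-1],[0,0,0,0,0,-5,-1],[0,0,0,0,0,-2,-1],[0,0,0,0,0,0,-1],[0,0,0,0,0,0,-1]])

```text
time: 22.5
tool_pos: [0.4791, -0.2476, 0.0635]
tool_rot: [-0.0, 0.983, 0.182, 0.001]
contact_force: [2.4, 5.2, 4.6]
gripper_width: 0.12
grasp_force: 60.5
```

```bash
python3 -c "
from h import *
go(.4786,-.2483,.062,-1.9028+1.36);print(manip.state()['ft_torque'])"
```

```text
t 22.5 pos [ 0.4791 -0.2476  0.0635] jawyaw -1.2054 tilt [0.0016 0.0013] F [2.4 5.2 4.6] w 0.12 g 60.549243092536926 q [-0.62  0.04  1.95  0.    1.14  0.59]
turn deg [  0.    -0.12 -37.97] shift cm after [-0.09 -0.01  0.15]
[ 0.92426979 -0.30178533  0.07465253]
```

Emit:
move_arm(rows=[[0,0,0,0,0,-4,-1],[0,0,0,0,0,-5,-1],[0,0,0,0,0,-5,-1],[0,0,0,0,0,-5,-1],[0,0,0,0,0,-5,-1],[0,0,0,0,0,-5,-1],[0,0,0,0,0,-4,-1],[0,0,0,0,0,0,-1],[0,0,0,0,0,0,-1]])

```text
time: 23.25
tool_pos: [0.4788, -0.2472, 0.0635]
tool_rot: [-0.001, 0.891, 0.454, 0.001]
contact_force: [0.8, 6.9, 6.3]
gripper_width: 0.119
grasp_force: 60.7
```

```bash
python3 -c "
from h import *
go(.4786,-.2483,.062,-1.9028+1.46);print(manip.state()['ft_torque'])"
```

```text
t 23.25 pos [ 0.4788 -0.2472  0.0635] jawyaw -0.6294 tilt [0.0006 0.0023] F [0.8 6.9 6.3] w 0.119 g 60.74228346347809 q [-0.62  0.04  1.95  0.    1.14  0.01]
turn deg [ -0.04  -0.13 -10.69] shift cm after [-0.11  0.03  0.15]
[ 1.11529549 -0.11478151  0.01825938]
```

Emit:
move_arm(rows=[[0,0,0,0,0,-2.5,-1],[0,0,0,0,0,-2.5,-1],[0,0,0,0,0,-2.5,-1],[0,0,0,0,0,-2.5,-1],[0,0,0,0,0,0,-1],[0,0,0,0,0,0,-1]])

```text
time: 23.75
tool_pos: [0.4784, -0.2472, 0.0635]
tool_rot: [-0.001, 0.849, 0.528, 0.001]
contact_force: [-2.1, 7.3, 7.8]
gripper_width: 0.121
grasp_force: 61.3
```

```bash
python3 -c "
from h import *
go(.4786,-.2483,.062,-1.9028+1.48);print(manip.state()['ft_torque'])"
```

```text
t 23.75 pos [ 0.4784 -0.2472  0.0635] jawyaw -0.4578 tilt [-0.0003  0.0032] F [-2.1  7.3  7.8] w 0.121 g 61.30586922168732 q [-0.62  0.04  1.95  0.    1.15 -0.16]
turn deg [-0.1  -0.16 -2.  ] shift cm after [-0.09  0.06  0.15]
[ 1.20683339  0.15076214 -0.75982666]
```

Emit:
move_arm(rows=[[0,0,0,0,0,-1.5,-1],[0,0,0,0,0,-1.5,-1],[0,0,0,0,0,0,-1],[0,0,0,0,0,0,-1]])

```text
time: 24.08
tool_pos: [0.4782, -0.2471, 0.0635]
tool_rot: [-0.002, 0.835, 0.55, 0.001]
contact_force: [-2.2, 6.7, 9.6]
gripper_width: 0.12
grasp_force: 62.3
```

```bash
python3 -c "
from h import *
go(.4786,-.2483,.062,-1.9028+1.5);print(manip.state()['ft_torque'])"
```

```text
t 24.08 pos [ 0.4782 -0.2471  0.0635] jawyaw -0.4065 tilt [-0.0008  0.0036] F [-2.2  6.7  9.6] w 0.12 g 62.311593890190125 q [-0.62  0.04  1.96  0.    1.15 -0.21]
turn deg [-0.12 -0.17 -0.21] shift cm after [-0.09  0.09  0.15]
[ 1.14679561  0.32982534 -1.07595916]
```

Emit:
move_arm(rows=[[0,0,0,0,0,0,-0.6],[0,0,0,0,0,0,-0.4],[0,0,0,0,0,0,-0.2],[0,0,-0.5,0,0,0,-0.2],[0,0,-1.5,0,0,0,-0.2],[0,0,-2.5,0,0,0,-0.2],[0,0,-3,0,0,0,-0.2],[0,0,-3,0,0,0,-0.2],[0,-4,-1,0,0,0,-0.2],[0,-4,0,0,0,0,-0.2],[0,-4,0,0,0,0,-0.2],[0,0,0,0,0,0,-0.2],[0,0,0,0,0,0,-0.2]])

```text
time: 25.17
tool_pos: [0.3665, -0.2004, 0.1776]
tool_rot: [0.001, 0.834, 0.551, 0.0]
contact_force: [0.3, -0.9, 0.9]
gripper_width: 0.4
grasp_force: 0.0
```

```bash
python3 -c "
from h import *
go(.4786,-.2483,.062,-1.9028+1.5)
a=grab('side','s6')['img'];b=grab('top','t6')['img'][165:248,412:486]
cv2.imwrite('pics/c6.png',np.hstack([cv2.resize(a[295:395,280:380],(400,400),interpolation=2),cv2.resize(b,(357,400),interpolation=2)]))"
```

```text
t 25.17 pos [ 0.3665 -0.2004  0.1776] jawyaw -0.4033 tilt [ 0.0013 -0.0013] F [ 0.3 -0.9  0.9] w 0.4 g 0.0 q [-0.68 -0.43  2.15 -0.    1.42 -0.28]
turn deg [ 0.1   0.04 -0.03] shift cm after [-1.000e-02  1.218e+01  1.156e+01]
```

View pics/c6.png

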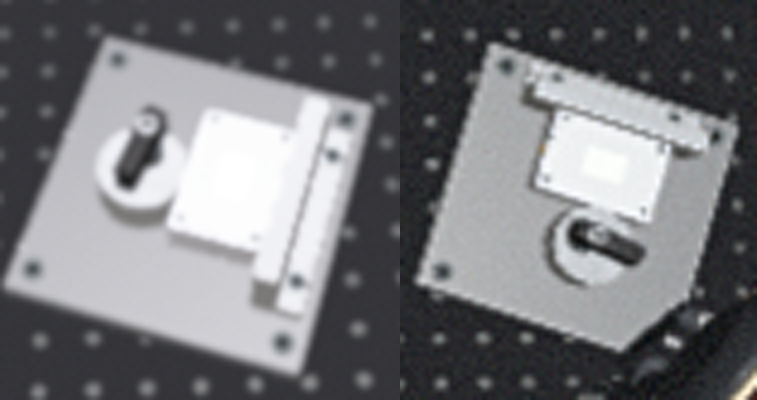

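The lobe (side crop (142,170)) bears on the housing at (178,180). The housing hasn't moved and is still flush with the fence, and the arm is clear of everything.

```bash
python3 -c "
from plant import manip
print(manip.job_done())"
```

```text
the job is handed in; nothing more can be done
None
```

The housing is on the copper pad of the large jig, flush against the fence, centred to within about 0.5–1 mm by camera, and clamped with the knob at about +1.5 rad; I let go and handed the job in at about 25 s, though the hand-in reported no verdict.

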